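# Reverse the ratchet and loosen the filler plug

### The job

The ratchet wrench on the gear unit's filler plug is still set to tighten. Gently push its small red-tipped direction lever fully over to the loosening side (counterclockwise seen from above; push it from the side, do not pinch it), then swing the handle counterclockwise, with return strokes if its swing runs out, until you feel the plug itself come up firmly against its hidden cushioned end stop; lean on the stop for a moment without forcing it, and let go. Never turn the plug tighter, and leave the things around it where they are.

Things in the scene. Friction and masses are not known exactly. Their poses are not given: they have to be found in the camera images.
- gear_unit: green cast case, 184 x 164 mm foot plate, fixed, 70 mm high; origin at the centre of its underside; plug, wrench and lever all turn on its z axis. Two steel pins on top stop the handle at both ends of its swing: the wrench's yaw in the gear unit's frame runs from -0.30 to +0.90 rad (counterclockwise positive).
- plug: brass filler plug, 110 mm flange (top at 78 mm), turning on the gear unit's axis with 0.5 N m of drag; origin on the axis at table height. Tight at the start (frame = gear unit's), loosens counterclockwise. After 0.6 to 1.2 rad (unknown, hidden) it meets a springy end stop, 14 N m per rad, at 43 mm from the axis: firmly met at 25 N (1.1 N m), damaged at 55 N (2.4 N m).
- keeper: seat of the sprung end stop inside the gear unit, out of sight; its frame is always that of the gear unit and does not tell where the plug will stop.
- plug_mark (a point): white radial mark on the plug's flange, 50 mm from the axis, 78 mm up; on the gear unit's +x side (beside a white line on the case) when tight, it goes counterclockwise as the plug loosens.
- wrench: steel ratchet wrench kept on the plug's hex; origin on the axis at table height, handle along its own -x, 98 mm up: head 94 mm across (top at 110 mm), bar 18 mm wide, from 88 to 188 mm a round 21 mm grip. Swings with 0.4 N m, a little more when clicking. Drives the plug only to the side the lever is set to, after up to 0.55 rad of play; clicks freely the other way.
- handle_grip (a point): centre of the round 21 mm grip, 135 mm from the axis, 98 mm up. Across the handle there: free swing about 3 N, driving the plug about 7 N while moving (2 to 4 N when paused); the end stop then adds about 0.8 N per mm. 12 to 17 N held there rests the plug firmly on its stop without damage. Straddle it with the fingers or push its side.
- dir_lever: black direction lever on the wrench head, same axis; origin on the axis at table height; arm and red tab along its own +x, away from the handle. Its yaw relative to the wrench runs from -0.40 (tighten) to +0.40 rad (loosen: wrench drives counterclockwise), stops at both ends. Stays where left; moves at 2.5 N at the tab; beyond its end the whole wrench gives at 7 N; damaged by 15 N.
- lever_tab (a point): centre of the upright red tab at the lever's end: 8 mm across the lever, 10 mm along it, 22 mm tall (112 to 134 mm above the table), 55 mm from the axis, just beyond the head's edge; in the wrench's frame its y runs from -21.4 mm (tighten) to +21.4 mm (loosen).
- tin_0: dark green tin, 64 mm wide, 85 mm tall, a bystander to be left alone; origin under its centre.
- tag_pad: yellow pad, 76 x 88 x 12 mm, a bystander; origin under its centre.
- soap_brick: brown paper-wrapped block, 79 x 95 x 52 mm, a bystander; origin under its centre.
Not all that is in view belongs to the job. Of the things that look like the plug, the middle-sized one is meant.

How it is judged:
On the way, in this order (a step that is already met when the one before it is completed fails the run):
1. the direction lever is pushed over to its loosening end while the plug is still tight (y of lever_tab in the frame of wrench above 0.0185 m and y of plug_mark in the frame of gear_unit below 0.01 m), for 0.1 s.
2. the plug is swung loose and leans firmly on its end stop (contact force between plug and keeper above 25 N and y of lever_tab in the frame of wrench above 0.0185 m), for 0.2 s.
At the end, for the whole second after the job is handed in: The lever is within 3 mm (at its tab) of its loosening end, the plug has been turned loose (by at least 0.58 rad) and rests against its end stop (more than 1 N), and wrench and plug are at rest (y of lever_tab in the frame of wrench above 0.0185 m and y of plug_mark in the frame of gear_unit above 0.0275 m and contact force between plug and keeper above 1 N and angular speed of each of wrench, plug below 0.05 rad/s); the robot touches nothing.
It fails at once if the direction lever is pressed or pinched with more than 15 N (contact force between the fingers and dir_lever above 15 N).
It fails at once if the plug is forced into its end stop with more than 55 N at the stop (about 22 N across the handle grip) (contact force between plug and keeper above 55 N).
It fails at once if the plug is turned tighter by more than 0.1 rad (y of plug_mark in the frame of gear_unit below -0.005 m).
It fails at once if a bystander is moved by more than 20 mm (distance of any of tin_0, tag_pad, soap_brick from where it was at the start of the episode above 0.02 m).
It also fails if it takes over 72 s, if anything falls off the work surface, if the arm or the gripper's body presses on something with over 40 N, if the wrist force passes 120 N, or if a joint passes its speed limit or range.

### The arm

A 6-joint arm with a two-finger parallel gripper is mounted at the origin on a cart in front of the work surface, level with it; the furniture and walls round the work are solid. World frame = base frame: x ahead of the robot, y to its left, z up, the work surface at z = 0. Lengths are in m, angles in rad, forces in N, time in s.
With the tool pointing down it reaches from about 0.35 to 0.975 m from the base axis. Payload 7.1 kg.
Tool frame: the origin (TCP) lies between the finger pads; the fingertips stand 19 mm ahead of it and the grasp point (between the pads) is the TCP (bot.tip_reach is the y of the fingertips in the tool frame, in m); y points along the fingers, z is the direction in which the jaws open and shut, and the axes are right-handed (so a half turn about y gives the same grasp; the last joint's range is limited). The gripper opens to 88 mm and grips with 3 to 60 N. Pads are 20 mm wide; open, the fingers measure 115 mm over their backs; the gripper's body (75 mm by 178 mm) begins 61 mm behind the grasp point.
Start: joints at [-1.359, 0.423, 1.63, -0, 1.089, -0.019], TCP at [0.143, -0.608, 0.242] pointing down, gripper open.
Joint ranges: [-3, 3], [-0.9, 2.11], [0.09, 2.58], [-1.31, 4.45], [0.11, 2.69], [-2.54, 2.54]. Speed limits (rad/s): [2.39, 2.39, 3.01, 3.14, 3.14, 3.14].

### API

Orientations are given as a unit quaternion [w, x, y, z].
In Python, from workcell import bot gives the robot as it stands. The module is installed in compiled form; this text tells all that it offers.
- The arm moves only by the shell command python3 -m pendant 'ROWS' [OPENING]. ROWS is a JSON object of lists of equal length, an entry for each row: "slide": the shift along the tool's x, y, z in units of 0.04 m (1.0 is 0.04 m), a list of three; "rotation": the turn, a rotation vector about the tool's x, y, z in units of 0.1 rad (1.0 is 0.1 rad), a list of three. A call has 1 to 8 rows; each row shifts and turns the commanded pose from where the row before left it, along the tool's axes as they then stand; what a row does not reach is not made up. A row lasts 1/12 s, in which the tool goes at most 41.7 mm and 7.16 degrees, less where a joint would pass 70% of its speed; a pose out of reach is approached as far as the arm can. A call with a number of a shift or a turn outside -1 to 1 is refused whole. A call with a gripper value outside its range is refused whole. OPENING is the opening, from -1 (shut) to 1 (fully open), set as the call begins (- or left out, the last holds). The fingers move at their own pace and stop on an object; the grip force is fixed at half the most. Time passes only in rows, so rows that do not move let the fingers close. It gives the time, the measured TCP pose, the force and the opening at its end, in the units of the state.
- bot.observe(): the state, without advancing time (a new reading comes with each control period).
- bot.read_camera(name): name is "scene" or "top" or "wrist"; returns the picture (420x560x3 uint8, red, green, blue); there is no depth.
- bot.get_calibration(name): a dict with "fov_y" (degrees; the focal length in pixels is half the picture's height over the tangent of half this angle, whatever the lens; pixels are square), "cx", "cy" (the principal point, pixels), "world_from_camera" (4x4, takes a point from camera to world coordinates). Camera axes: x right, y down, z forward; pixel columns grow to the right and rows downward; lengths in m; the calibration is good to about 2 mm. A picture is of the moment at which its call begins: read the wrist's pose just before it. get_calibration takes no time and is no camera call; for the wrist camera it gives the pose at the moment of the call.
- bot.job_done(): hands the job in, once; it reports no verdict.
The state is a dict: "clock": time; "q": joint angles; "dq": joint speeds; "effort": joint torques, N m; "tcp_pos": TCP position; "tool_rot": TCP orientation; "ft_force": force on the tool from outside, world axes, zero at the start; "torque": the same for the moment, N m; "width": opening from 0.0 (shut) to 1.0 (fully open).
Only numpy, scipy, OpenCV 4.12 (cv2) and the standard library are available. Lean on these libraries where they do the work, as an engineer would, in place of code of your own. Each camera call takes 0.05 s, during which the arm holds its last target. There are 200 camera calls.

## Working session

There is one attempt and no reset: what is moved stays moved. The work goes in short steps, Python scripts to look and compute and a shell command to move; the robot and the scene stay as the last step left them, time stands still between calls to the robot, and variables do not carry over. Pictures are saved under pics/ and viewed, about 8 in all and at most 12, crops included, and the job is handed in when it is done.

```bash
mkdir -p pics
python3 - <<'E'
from workcell import bot
import cv2,numpy as np
s=bot.observe();print(s)
ims=[bot.read_camera(n) for n in("scene","top")]
for n,i in zip(("scene","top"),ims):
    cv2.imwrite(f"pics/{n}0.png",i[:,:,::-1]);c=bot.get_calibration(n);print(n,c["fov_y"],c["cx"],c["cy"],np.round(c["world_from_camera"],3).tolist())
E
```

```text
{'clock': 0.0, 'q': array([-1.35898628e+00,  4.23819370e-01,  1.63066090e+00,  1.91534803e-05,
        1.08859862e+00, -1.90134422e-02]), 'dq': array([ 0.0002216 ,  0.00117342, -0.00054048, -0.0007569 , -0.0015539 ,
       -0.00027765]), 'effort': array([ 1.22879988e-03, -5.44619501e+01, -2.73667020e+01,  6.44335337e-02,
        2.27390905e-02, -1.04633505e-04]), 'tcp_pos': array([ 0.14290117, -0.60791886,  0.24092651]), 'tool_rot': array([ 0.08137963, -0.08146884,  0.70292649, -0.70187928]), 'ft_force': array([-0.03395634, -0.67805369, -0.21870842]), 'torque': array([-0.00838451, -0.05704069,  0.0170539 ]), 'width': 0.9997430060963616}
scene 50.56186001199568 280.1262500689516 212.58051829710058 [[-0.997, 0.059, -0.044, 0.613], [0.073, 0.874, -0.48, 0.514], [0.011, -0.482, -0.876, 1.07], [0.0, 0.0, 0.0, 1.0]]
top 51.69105413016179 279.8626967619832 210.0820596097061 [[-0.015, -0.987, 0.162, 0.35], [-1.0, 0.015, -0.005, -0.049], [0.002, -0.162, -0.987, 1.306], [0.0, 0.0, 0.0, 1.0]]
```

View pics/top0.png

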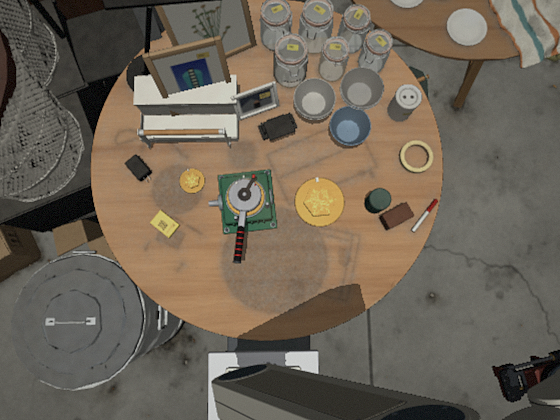

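View pics/scene0.png

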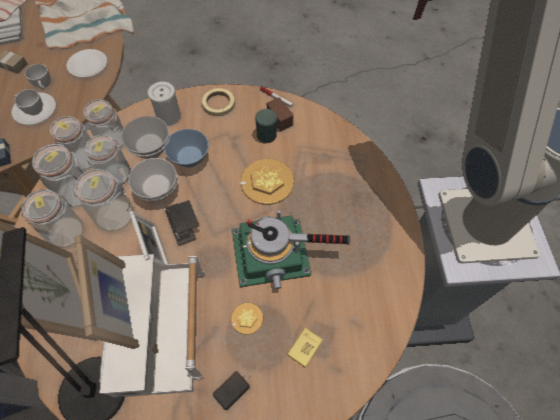

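Plug look-alikes in the top view are a small disc at (192,180), one under the wrench at about (245,195), and a large one at (319,202). The middle-sized one sits on the green case with the wrench on it, so it fits. I'll confirm it in an enlarged crop and measure.

```bash
cat > h.py <<'E'
from workcell import bot
import cv2,numpy as np
def ray(c,u,v,z):
    f=210/np.tan(np.radians(c["fov_y"]/2));T=c["world_from_camera"]
    d=T[:3,:3]@np.array([(u-c["cx"])/f,(v-c["cy"])/f,1]);o=T[:3,3]
    return o+d*(z-o[2])/d[2]
def cents(mask,amin):
    n,_,st,ce=cv2.connectedComponentsWithStats(mask.astype(np.uint8))
    return [(st[i,4],ce[i],st[i,:4]) for i in range(1,n) if st[i,4]>=amin]
def red(im):
    h=cv2.cvtColor(im,cv2.COLOR_RGB2HSV);return ((h[...,0]<8)|(h[...,0]>172))&(h[...,1]>150)&(h[...,2]>80)
E
python3 - <<'E'
from h import *
for n,(x,y) in {"top":(200,155),"scene":(225,195)}.items():
    im=cv2.imread(f"pics/{n}0.png")[:,:,::-1];c=bot.get_calibration(n)
    h=cv2.cvtColor(im,cv2.COLOR_RGB2HSV)
    g=(h[...,0]>60)&(h[...,0]<90)&(h[...,1]>100)&(h[...,2]>40)
    cs=cents(g,300)
    m=np.zeros(g.shape,np.uint8); 
    for a,ce,st in cs: print(n,"green",a,ce,st)
    for a,ce,st in cents(red(im),3):
        if x<ce[0]<x+135 and y<ce[1]<y+120: print(n,"red",a,ce.round(1),st,ray(c,*ce,.134)[:2].round(4),ray(c,*ce,.108)[:2].round(4))
a=cv2.imread("pics/top0.png")[155:270,200:285];b=cv2.imread("pics/scene0.png")[205:290,225:355]
cv2.imwrite("pics/crop.png",np.hstack([cv2.resize(a,(425,575),interpolation=2),cv2.copyMakeBorder(cv2.resize(b,(370,242),interpolation=2),0,333,0,0,0)]))
E
```

```text
top green 321 [227.0529595  212.14641745] [219 180  19  53]
top red 9 [253.1 175.9] [252 174   3   4] [0.6404 0.0183] [0.6468 0.0198]
top red 13 [239.8 231.5] [237 231   7   2] [0.4857 0.0554] [0.4887 0.0577]
top red 13 [239.8 237.5] [237 237   7   2] [0.4693 0.0554] [0.472  0.0577]
top red 16 [238.9 243.1] [236 242   7   3] [0.4544 0.0577] [0.4567 0.06  ]
top red 16 [238.2 248.8] [235 248   7   3] [0.4388 0.0597] [0.4408 0.0621]
top red 15 [237.3 254.5] [234 254   8   2] [0.4235 0.0622] [0.4251 0.0646]
scene red 10 [249.  221.5] [248 220   3   4] [0.6407 0.0203] [0.6415 0.0066]
scene red 15 [313.7 237.6] [313 235   3   7] [0.4919 0.0729] [0.4885 0.0606]
scene red 14 [320.5 238. ] [320 235   2   7] [0.4763 0.075 ] [0.4725 0.0628]
scene red 16 [327.2 238.8] [326 235   3   8] [0.4608 0.078 ] [0.4566 0.0659]
scene red 18 [333.9 238.3] [333 235   3   8] [0.4452 0.0778] [0.4405 0.0657]
scene red 14 [340.5 239. ] [340 236   2   7] [0.43   0.0807] [0.4249 0.0687]
```

View pics/crop.png

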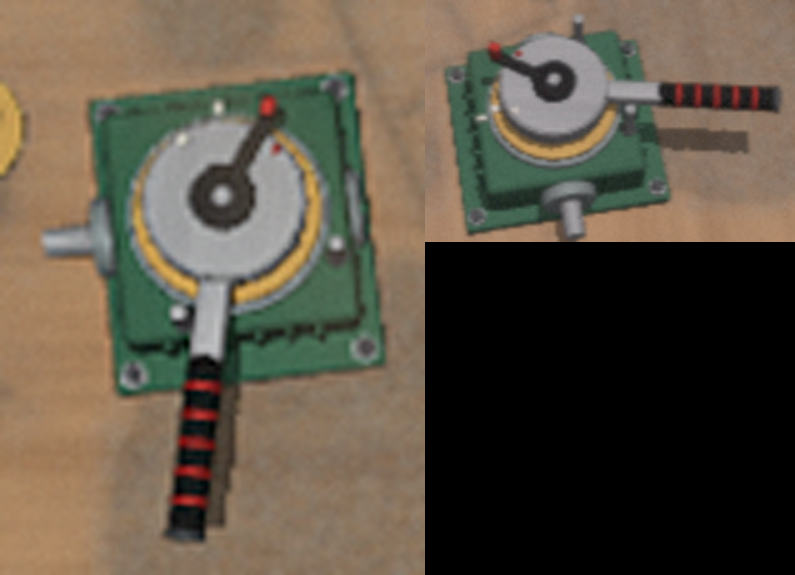

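The crop confirms it: the middle-sized brass flange is under the wrench, with the hub at about top (244.4,194.2) and scene (270,232.8). The handle points toward the robot, and the red lever tab is on the tighten (clockwise) side. I'll triangulate next.

```bash
cat >> h.py <<'E'
def tri(p,q):
    A=[];b=[]
    for n,(u,v) in(("top",p),("scene",q)):
        c=bot.get_calibration(n);o=c["world_from_camera"][:3,3];d=ray(c,u,v,0)-o;d/=np.linalg.norm(d);P=np.eye(3)-np.outer(d,d);A.append(P);b.append(P@o)
    return np.linalg.lstsq(np.vstack(A),np.hstack(b),rcond=None)[0]
from scipy.spatial.transform import Rotation as R
def tool():
    s=bot.observe();w=s["tool_rot"];r=R.from_quat([w[1],w[2],w[3],w[0]]).as_matrix();return s,r
def plan(x,y,z,yawz=None):
    s,r=tool();d=np.array([x,y,z])-s["tcp_pos"];print("slide units",(r.T@d/.04).round(2))
    print("tool z yaw",round(float(np.arctan2(r[1,2],r[0,2])),3),"tool x yaw",round(float(np.arctan2(r[1,0],r[0,0])),3))
E
python3 - <<'E'
from h import *
print("hub",tri((244.4,194.2),(270,232.8)).round(4));print("tab",tri((253.1,175.9),(249,221.5)).round(4))
for p,q in zip([(239.8,231.5),(239.8,237.5),(238.9,243.1),(238.2,248.8),(237.3,254.5)],[(313.7,237.6),(320.5,238),(327.2,238.8),(333.9,238.3),(340.5,239)]): print(tri(p,q).round(4))
s,r=tool();print(r.round(3));plan(.64,-.04,.25)
# pins of foot plate corners: screws (crop/5+off)
c=bot.get_calibration("top")
for u,v in[(105,108),(335,85),(365,346),(133,374)]:print(ray(c,200+u/5,155+v/5,.02)[:2].round(4))
E
```

```text
hub [0.5926 0.0441 0.1151]
tab [0.641  0.0186 0.1309]
[0.4887 0.0583 0.1036]
[0.4721 0.0587 0.1   ]
[0.4563 0.0614 0.0992]
[0.4404 0.0629 0.1028]
[0.4247 0.0655 0.1021]
[[-0.973 -0.     0.229]
 [-0.229  0.001 -0.973]
 [-0.    -1.    -0.001]]
slide units [-15.35  -0.21 -10.98]
tool z yaw -1.34 tool x yaw -2.911
[0.6678 0.1226]
[ 0.6802 -0.0176]
[ 0.5194 -0.0338]
[0.5046 0.1048]
```

```bash
python3 -m pendant '{"slide":[[0,0,0],[0,0,0],[0,0,0],[0,0,0],[-0.5,0,-0.8],[-0.5,0,-0.8],[-0.5,0,-0.8],[-0.5,0,-0.8]],"rotation":[[0,0.9,0],[0,0.9,0],[0,0.9,0],[0,0.8,0],[0,0,0],[0,0,0],[0,0,0],[0,0,0]]}' -1
python3 -m pendant '{"slide":[[-0.5,0,-0.8],[-0.5,0,-0.8],[-0.5,0,-0.8],[-0.5,0,-0.8],[-0.5,0,-0.8],[-0.5,0,-0.8],[-0.5,0,-0.8],[-0.5,0,-0.8]],"rotation":[[0,0,0],[0,0,0],[0,0,0],[0,0,0],[0,0,0],[0,0,0],[0,0,0],[0,0,0]]}'
python3 -c "
from h import *
plan(.6435,-.0184,.22)"
```

```text
clock: 0.77
tcp_pos: [0.238, -0.4893, 0.2412]
tool_rot: [-0.043, 0.042, 0.706, -0.706]
ft_force: [-0.2, 0.0, 0.1]
width: 0.435
clock: 1.43
tcp_pos: [0.4276, -0.2539, 0.2416]
tool_rot: [-0.042, 0.042, 0.706, -0.706]
ft_force: [0.2, 0.0, -0.2]
width: 0.005
slide units [-4.66  0.54 -6.49]
tool z yaw -1.69 tool x yaw 3.022
```

```bash
python3 -m pendant '{"slide":[[-0.58,0.07,-0.8],[-0.58,0.07,-0.8],[-0.58,0.07,-0.8],[-0.58,0.07,-0.8],[-0.58,0.07,-0.8],[-0.58,0.07,-0.8],[-0.58,0.07,-0.8],[-0.58,0.07,-0.8]],"rotation":[[0,0,0],[0,0,0],[0,0,0],[0,0,0],[0,0,0],[0,0,0],[0,0,0],[0,0,0]]}'
python3 -m pendant '{"slide":[[0,0,0],[0,0,0],[0,0,0]],"rotation":[[0,0,0],[0,0,0],[0,0,0]]}'
python3 -c "
from h import *
plan(.6435,-.0184,.137)
c=bot.get_calibration('wrist');im=bot.read_camera('wrist');cv2.imwrite('pics/w1.png',im[:,:,::-1]);print(c['world_from_camera'].round(3).tolist(),c['fov_y'])"
```

```text
clock: 2.1
tcp_pos: [0.6425, -0.0218, 0.2187]
tool_rot: [0.042, -0.042, -0.706, 0.706]
ft_force: [0.1, -0.3, 0.3]
width: 0.006
clock: 2.35
tcp_pos: [0.641, -0.0235, 0.2185]
tool_rot: [0.042, -0.041, -0.706, 0.706]
ft_force: [-0.2, 0.0, -1.1]
width: 0.006
slide units [-0.05  2.04 -0.14]
tool z yaw -1.689 tool x yaw 3.023
[[-0.118, -0.962, -0.248, 0.708], [-0.993, 0.114, 0.029, -0.031], [0.001, 0.25, -0.968, 0.361], [0.0, 0.0, 0.0, 1.0]] 65.80206324380744
```

View pics/w1.png

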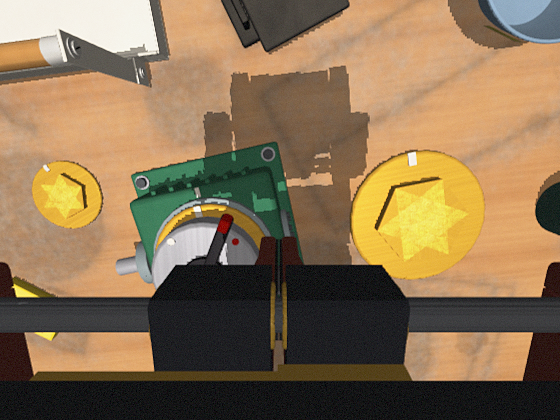

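The wrist view shows the red tab at about (225,222), with the closed fingers to its right at about (280,240). That is the clockwise side, clear of the tab. I'll check the tab position from here and descend.

```bash
python3 -c "
from h import *
c=bot.get_calibration('wrist');im=cv2.imread('pics/w1.png')[:,:,::-1]
for a,ce,st in cents(red(im),15): print(a,ce,st,ray(c,*ce,.13).round(4))"
python3 -m pendant '{"slide":[[0,0.5,0],[0,0.5,0],[0,0.5,0],[0,0.5,0],[0,0,0],[0,0,0]],"rotation":[[0,0,0],[0,0,0],[0,0,0],[0,0,0],[0,0,0],[0,0,0]]}'
```

```text
183 [224.07650273 223.71038251] [217 214  15  20] [0.6426 0.0164 0.13  ]
33 [234.90909091 241.3030303 ] [232 239   7   6] [0.6279 0.0105 0.13  ]
clock: 2.9
tcp_pos: [0.6404, -0.0247, 0.1388]
tool_rot: [0.044, -0.042, -0.706, 0.706]
ft_force: [0.1, 0.6, 0.6]
width: 0.004
```

```bash
python3 -m pendant '{"slide":[[0,0,-0.15],[0,0,-0.15],[0,0,-0.15],[0,0,-0.1],[0,0,-0.1],[0,0,0]],"rotation":[[0,0,0],[0,0,0],[0,0,0],[0,0,0],[0,0,0],[0,0,0]]}'
python3 -m pendant '{"slide":[[0,0,-0.1],[0,0,-0.1],[0,0,-0.1],[0,0,-0.1]],"rotation":[[0,0,0],[0,0,0],[0,0,0],[0,0,0]]}'
python3 -m pendant '{"slide":[[0,0,-0.1],[0,0,-0.1],[0,0,-0.1],[0,0,0]],"rotation":[[0,0,0],[0,0,0],[0,0,0],[0,0,0]]}'
python3 -c "
from h import *
im=bot.read_camera('top');c=bot.get_calibration('top')
for a,ce,st in cents(red(im),3):
  if 200<ce[0]<285 and 155<ce[1]<270: print(a,ce,ray(c,*ce,.13).round(4),ray(c,*ce,.105).round(4))
cv2.imwrite('pics/t2.png',cv2.resize(np.ascontiguousarray(im[130:290,180:320,::-1]),None,fx=3.5,fy=3.5,interpolation=2))"
```

```text
clock: 3.4
tcp_pos: [0.6453, 0.0032, 0.1399]
tool_rot: [0.041, -0.042, -0.706, 0.706]
ft_force: [-0.4, -0.4, 0.2]
width: 0.004
clock: 3.73
tcp_pos: [0.647, 0.0182, 0.1394]
tool_rot: [0.042, -0.042, -0.706, 0.706]
ft_force: [1.9, -2.8, 0.8]
width: 0.008
clock: 4.07
tcp_pos: [0.648, 0.031, 0.1392]
tool_rot: [-0.042, 0.042, 0.706, -0.706]
ft_force: [0.5, 0.3, -0.2]
width: 0.008
```

```bash
python3 -m pendant '{"slide":[[0,0,-0.1],[0,0,-0.1]],"rotation":[[0,0,0],[0,0,0]]}'
python3 -m pendant '{"slide":[[0,0,-0.05],[0,0,-0.05]],"rotation":[[0,0,0],[0,0,0]]}'
python3 -c "
from h import *
im=bot.read_camera('scene')
for a,ce,st in cents(red(im),3):
  if 225<ce[0]<350 and 190<ce[1]<270: print(a,ce)
w=bot.read_camera('wrist')
cv2.imwrite('pics/s3.png',np.hstack([cv2.resize(np.ascontiguousarray(im[190:300,215:355,::-1]),(420,330),interpolation=2),w[90:420,90:470,::-1]]))"
```

```text
clock: 4.28
tcp_pos: [0.648, 0.038, 0.1389]
tool_rot: [0.043, -0.041, -0.706, 0.706]
ft_force: [-3.4, -4.7, 1.3]
width: 0.001
clock: 4.45
tcp_pos: [0.6483, 0.042, 0.1388]
tool_rot: [0.043, -0.041, -0.706, 0.706]
ft_force: [-3.4, -4.7, 0.8]
width: 0.002
6 [314.  237.5]
12 [320.58333333 238.41666667]
6 [334.  237.5]
6 [327.  238.5]
8 [340.75 238.75]
```

View pics/s3.png

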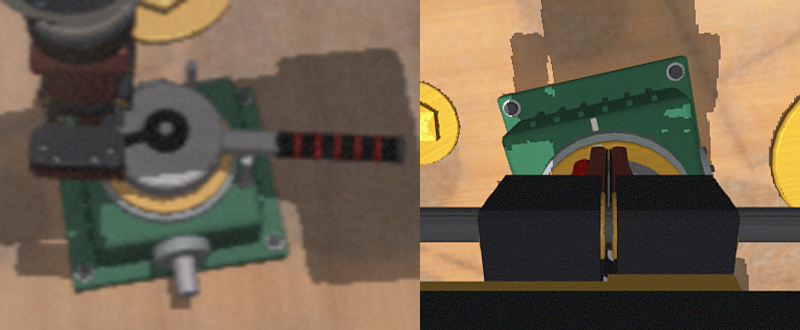

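The scene view shows the lever pushed past centre with the handle unmoved. The wrist view shows the tab at about (580,170), touching the left side of the finger. I'll push a little more to make sure of the end.

```bash
python3 -m pendant '{"slide":[[0,0,-0.04],[0,0,-0.03]],"rotation":[[0,0,0],[0,0,0]]}'
python3 -m pendant '{"slide":[[0,0,-0.03],[0,0,0]],"rotation":[[0,0,0],[0,0,0]]}'
python3 -c "
from h import *
c=bot.get_calibration('wrist');im=bot.read_camera('wrist')
for a,ce,st in cents(red(im),15):print(a,ce,st)
im=bot.read_camera('scene')
for a,ce,st in cents(red(im),3):
  if 225<ce[0]<350 and 190<ce[1]<270: print(a,ce)
print(tool()[0]['ft_force'],tool()[0]['tcp_pos'])"
```

```text
clock: 4.72
tcp_pos: [0.6488, 0.0445, 0.1387]
tool_rot: [0.043, -0.041, -0.706, 0.706]
ft_force: [-3.6, -3.6, 0.3]
width: 0.007
clock: 4.88
tcp_pos: [0.6488, 0.0455, 0.1387]
tool_rot: [0.043, -0.041, -0.705, 0.706]
ft_force: [-4.2, -4.7, 0.7]
width: 0.004
141 [250.10638298 257.94326241] [243 251  15  14]
6 [314.  236.5]
8 [320.5 237. ]
6 [334.  237.5]
6 [327.  238.5]
10 [340.5 238.2]
[-5.09962473 -5.29218683  0.49760982] [0.64878103 0.04544651 0.13871722]
```

```bash
python3 -m pendant '{"slide":[[0,0,0.3],[0,0,0.5],[0,-0.6,0.3],[0,-0.9,0],[0,-0.9,0],[0,0,0],[0,0,0]],"rotation":[[0,0,0],[0,0,0],[0,0,0],[0,0,0],[0,0,0],[0,0,0],[0,0,0]]}'
python3 -c "
from h import *
S=tool();print(S[0]['tcp_pos'])
P={}
for n in('wrist','scene','top'):
  c=bot.get_calibration(n);im=bot.read_camera(n)
  for a,ce,st in cents(red(im),3):
    if n=='wrist' or (n=='scene' and 225<ce[0]<350 and 190<ce[1]<270) or(n=='top' and 200<ce[0]<285 and 155<ce[1]<270): print(n,a,ce.round(1),ray(c,*ce,.13)[:2].round(4),ray(c,*ce,.105)[:2].round(4))
  if n=='wrist':cv2.imwrite('pics/w4.png',im[:,:,::-1])"
```

```text
clock: 5.57
tcp_pos: [0.6469, 0.002, 0.2383]
tool_rot: [-0.04, 0.045, 0.706, -0.705]
ft_force: [1.5, -0.5, 0.2]
width: 0.005
[0.64685846 0.00198157 0.23834348]
wrist 149 [208.3 222.5] [0.6467 0.0591] [0.6401 0.0656]
wrist 4 [267.5 235.5] [0.63  0.013] [0.6218 0.0149]
scene 19 [313.8 237.1] [0.491  0.0697] [0.4877 0.0579]
scene 16 [320.5 237.5] [0.4755 0.0718] [0.4719 0.0601]
scene 20 [327.  238.1] [0.4604 0.0744] [0.4563 0.0627]
scene 18 [333.7 238.3] [0.445  0.0761] [0.4405 0.0644]
scene 16 [340.5 238.5] [0.4291 0.0776] [0.4242 0.066 ]
scene 16 [247.8 237.8] [0.6453 0.061 ] [0.6462 0.049 ]
```

View pics/w4.png

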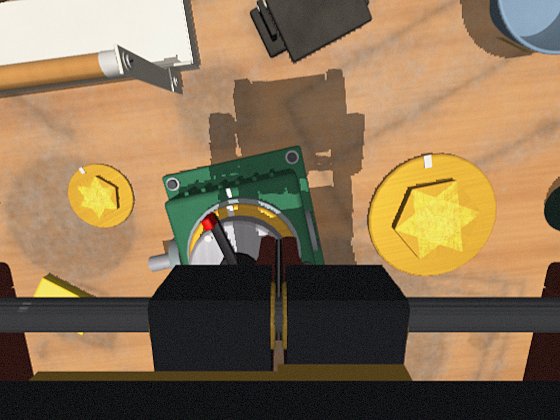

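The lever tab sits at about 0.40 rad from the wrench axis, which is the loosening end, and the plug mark is still at its start. Next I'll move above the grip with the fingers part open and straddle it.

```bash
python3 -m pendant '{"slide":[[0.7,0,-0.15],[0.7,0,-0.15],[0.7,0,-0.15],[0.7,0,-0.15],[0.7,0,-0.15],[0.7,0,-0.15],[0.6,0,0],[0,0,0]],"rotation":[[0,0,0],[0,0,0],[0,0,0],[0,0,0],[0,0,0],[0,0,0],[0,0,0],[0,0,0]]}' 0.1
python3 -m pendant '{"slide":[[0,0,0],[0,0,0],[0,0,0],[0,0,0]],"rotation":[[0,0,0],[0,0,0],[0,0,0],[0,0,0]]}'
python3 -c "
from h import *
plan(.4586,.0603,.098)
c=bot.get_calibration('wrist');im=bot.read_camera('wrist')
for a,ce,st in cents(red(im),15):print(a,ce.round(0),ray(c,*ce,.105)[:2].round(4))
print(tool()[0]['q'].round(2))
cv2.imwrite('pics/w5.png',im[:,:,::-1])"
```

```text
clock: 6.38
tcp_pos: [0.4531, 0.0613, 0.2334]
tool_rot: [0.044, -0.039, -0.706, 0.706]
ft_force: [0.2, 0.0, -1.0]
width: 0.539
clock: 6.72
tcp_pos: [0.4593, 0.0607, 0.235]
tool_rot: [-0.042, 0.042, 0.706, -0.706]
ft_force: [0.7, 0.7, 0.6]
width: 0.552
slide units [0.02 3.42 0.01]
tool z yaw -1.69 tool x yaw 3.022
124 [279. 174.] [0.4879 0.0568]
121 [279. 192.] [0.4719 0.0583]
123 [279. 210.] [0.4559 0.0605]
112 [279. 228.] [0.44   0.0622]
111 [280. 245.] [0.424  0.0638]
[0.11 0.19 1.98 0.   0.97 1.8 ]
```

View pics/w5.png

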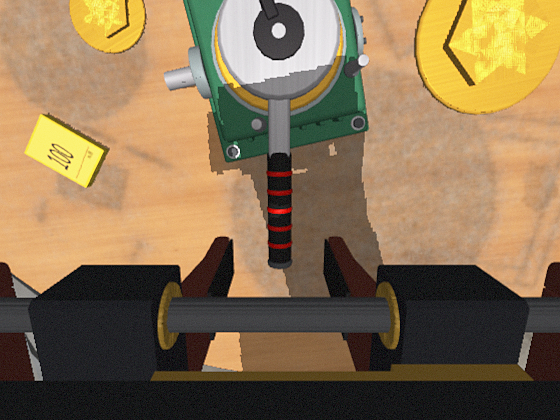

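Handle is centred between the fingers (grip about (279,210), fingers at about 220 and 335). Descending now.

```bash
python3 -m pendant '{"slide":[[0,0.6,0],[0,0.6,0],[0,0.6,0],[0,0.6,0],[0,0.5,0],[0,0.5,0],[0,0,0],[0,0,0]],"rotation":[[0,0,0],[0,0,0],[0,0,0],[0,0,0],[0,0,0],[0,0,0],[0,0,0],[0,0,0]]}'
python3 -m pendant '{"slide":[[0,0,0.17],[0,0,0.17],[0,0,0.17],[0,0,0.17],[0,0,0.17],[0,0,0.17]],"rotation":[[0,-0.5,0],[0,-0.5,0],[0,-0.5,0],[0,-0.5,0],[0,-0.5,0],[0,-0.5,0]]}'
cat >> h.py <<'E'
def st(cam=True):
    s,r=tool();d=s["tcp_pos"][:2]-[.5926,.0441];a=np.arctan2(-d[1],-d[0])
    print("R",round(float(np.hypot(*d)),4),"tcp ang(gear)",round(float(a)-.10,3),"tool ang",round(float(np.arctan2(r[1,2],r[0,2]))+1.571-.10,3),"F tool",(r.T@s["ft_force"]).round(1),"t",s["clock"].round(2))
    if cam:
        im=bot.read_camera('wrist');c=bot.get_calibration('wrist');P=[ray(c,*ce,.106)[:2] for A,ce,_ in cents(red(im),60)]
        for p in P: d=p-[.5926,.0441];print("red R",round(float(np.hypot(*d)),4),"ang",round(float(np.arctan2(-d[1],-d[0]))-.10,3))
E
python3 -c "
from h import *
st()"
```

```text
clock: 7.43
tcp_pos: [0.4581, 0.0606, 0.0985]
tool_rot: [0.043, -0.041, -0.706, 0.706]
ft_force: [-0.2, -0.4, 0.6]
width: 0.553
clock: 7.93
tcp_pos: [0.4601, 0.0204, 0.1008]
tool_rot: [0.066, -0.063, 0.704, -0.704]
ft_force: [0.9, 6.5, -4.0]
width: 0.552Traceback (most recent call last):
  File "<string>", line 3, in <module>
    st()
    ~~^^
  File "h.py", line 25, in st
    print("R",round(float(np.hypot(*d)),4),"tcp ang(gear)",round(float(a)-.10,3),"tool ang",round(float(np.arctan2(r[1,2],r[0,2]))+1.571-.10,3),"F tool",(r.T@s["ft_force"]).round(1),"t",s["clock"].round(2))
                                                                                                                                                                                          ^^^^^^^^^^^^^^^^
AttributeError: 'float' object has no attribute 'round'
```

```bash
sed -i 's/s\["clock"\].round(2)/s["clock"]/' h.py
python3 -m pendant '{"slide":[[0,0,0.15],[0,0,0.17],[0,0,0.17],[0,0,0.17],[0,0,0.17],[0,0,0]],"rotation":[[0,-0.5,0],[0,-0.5,0],[0,-0.5,0],[0,-0.5,0],[0,-0.5,0],[0,0,0]]}'
python3 -c "
from h import *
st()
im=bot.read_camera('scene');cv2.imwrite('pics/s6.png',cv2.resize(np.ascontiguousarray(im[190:300,215:355,::-1]),None,fx=5,fy=5,interpolation=2))"
```

```text
clock: 8.43
tcp_pos: [0.4697, -0.012, 0.1008]
tool_rot: [-0.153, 0.15, -0.691, 0.691]
ft_force: [0.7, 0.1, 1.2]
width: 0.551
R 0.1351 tcp ang(gear) 0.328 tool ang 0.332 F tool [-0.7 -1.2  0.2] t 8.4333
red R 0.1055 ang 0.233
red R 0.1215 ang 0.234
red R 0.1374 ang 0.234
red R 0.1698 ang 0.235
```

View pics/s6.png

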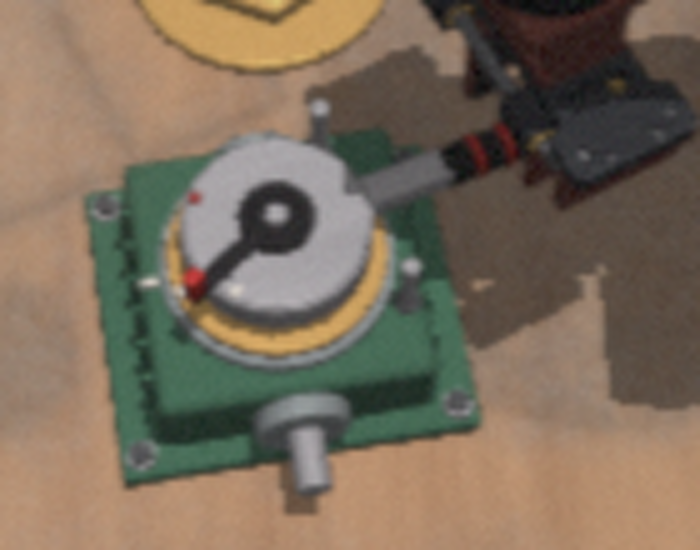

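The scene crop shows the handle swinging and the lever staying on its loosening side. The plug mark at about (180,291) is still roughly beside the case line at (150,282), so I'm still in the play.

```bash
python3 -m pendant '{"slide":[[0,0,0.17],[0,0,0.17],[0,0,0.17],[0,0,0.17],[0,0,0.17],[0,0,0.17],[0,0,0.17],[0,0,0.17]],"rotation":[[0,-0.5,0],[0,-0.5,0],[0,-0.5,0],[0,-0.5,0],[0,-0.5,0],[0,-0.5,0],[0,-0.5,0],[0,-0.5,0]]}'
python3 -c "
from h import *
st()
im=bot.read_camera('scene');cv2.imwrite('pics/s7.png',cv2.resize(np.ascontiguousarray(im[190:300,215:355,::-1]),None,fx=5,fy=5,interpolation=2))"
```

```text
clock: 9.2
tcp_pos: [0.4985, -0.0552, 0.1]
tool_rot: [0.286, -0.285, 0.647, -0.646]
ft_force: [-1.2, 7.1, 2.9]
width: 0.554
R 0.1368 tcp ang(gear) 0.713 tool ang 0.731 F tool [-4.5 -2.9 -5.7] t 9.2
red R 0.1051 ang 0.631
red R 0.121 ang 0.63
red R 0.137 ang 0.629
red R 0.1697 ang 0.63
```

View pics/s7.png

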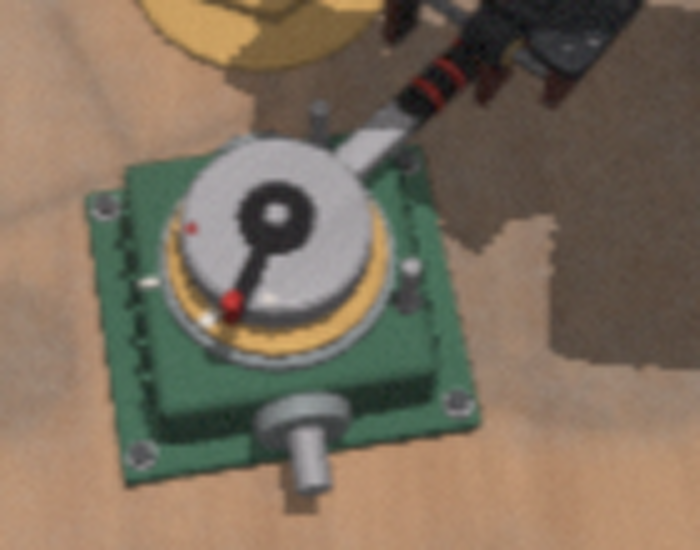

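The plug is turning: its mark is now at crop (208,320). I'll compute its angle and push on toward the pin.

```bash
cat >> h.py <<'E'
def mk(u,v,k=5):
    p=ray(bot.get_calibration('scene'),215+(u+.5)/k-.5,190+(v+.5)/k-.5,.078)[:2]-[.5926,.0441];print("mark R",np.hypot(*p).round(4),"ang gear",round(float(np.arctan2(p[1],p[0]))-.10,3))
E
python3 -c "
from h import *
mk(180,291);mk(208,320)"
python3 -m pendant '{"slide":[[0,0,0.13],[0,0,0.13],[0,0,0.13],[0,0,0.1],[0,0,0.1],[0,0,0.1]],"rotation":[[0,-0.4,0],[0,-0.4,0],[0,-0.4,0],[0,-0.3,0],[0,-0.3,0],[0,-0.3,0]]}'
python3 -c "
from h import *
st()"
```

```text
mark R 0.0525 ang gear 0.276
mark R 0.0505 ang gear 0.681
clock: 9.8
tcp_pos: [0.5195, -0.0718, 0.0996]
tool_rot: [0.351, -0.352, 0.614, -0.613]
ft_force: [-3.3, 6.8, 4.4]
width: 0.554
R 0.137 tcp ang(gear) 0.908 tool ang 0.94 F tool [-4.2 -4.4 -6.3] t 9.8
red R 0.105 ang 0.825
red R 0.121 ang 0.824
red R 0.1371 ang 0.823
red R 0.1698 ang 0.825
```

```bash
python3 -c "
from h import *
mk(150,282)"
python3 -m pendant '{"slide":[[0,0,0.04],[0,0,0.04],[0,0,0.04],[0,0,0.04]],"rotation":[[0,-0.1,0],[0,-0.1,0],[0,-0.1,0],[0,-0.1,0]]}'
python3 -c "
from h import *
st()
im=bot.read_camera('scene')[190:300,215:355];g=cv2.cvtColor(im,cv2.COLOR_RGB2HSV)
for a,ce,_ in cents((g[...,2]>190)&(g[...,1]<90),2):
  print(a,(ce*5+2).round(0));mk(*(ce*5+2))"
```

```text
mark R 0.0646 ang gear 0.11
clock: 10.18
tcp_pos: [0.5245, -0.075, 0.0994]
tool_rot: [0.362, -0.364, 0.608, -0.606]
ft_force: [-4.7, 4.1, 3.9]
width: 0.552
R 0.1372 tcp ang(gear) 0.952 tool ang 0.979 F tool [-1.4 -3.9 -6.1] t 10.1833
red R 0.1051 ang 0.865
red R 0.1211 ang 0.864
red R 0.1371 ang 0.863
red R 0.1698 ang 0.865
2 [150. 282.]
mark R 0.0649 ang gear 0.109
4 [290. 294.]
mark R 0.0252 ang gear 1.645
8 [225. 333.]
mark R 0.0514 ang gear 0.895
```

No stop yet (about 6 N driving, plug at roughly 0.87 rad) and the pin is close. I'll do a return stroke.

```bash
python3 -m pendant '{"slide":[[0,0,-0.17],[-0.005,0,-0.17],[-0.005,0,-0.17],[-0.005,0,-0.17],[-0.005,0,-0.17],[-0.005,0,-0.17],[-0.005,0,-0.17],[-0.005,0,-0.17]],"rotation":[[0,0.5,0],[0,0.5,0],[0,0.5,0],[0,0.5,0],[0,0.5,0],[0,0.5,0],[0,0.5,0],[0,0.5,0]]}'
python3 -m pendant '{"slide":[[-0.005,0,-0.17],[-0.005,0,-0.17],[-0.005,0,-0.17],[-0.005,0,-0.17],[-0.005,0,-0.17],[-0.005,0,-0.17],[-0.005,0,-0.17],[-0.005,0,-0.17]],"rotation":[[0,0.5,0],[0,0.5,0],[0,0.5,0],[0,0.5,0],[0,0.5,0],[0,0.5,0],[0,0.5,0],[0,0.5,0]]}'
python3 -c "
from h import *
st()
im=bot.read_camera('scene')[190:300,215:355];g=cv2.cvtColor(im,cv2.COLOR_RGB2HSV)
for a,ce,_ in cents((g[...,2]>190)&(g[...,1]<90),2):
  print(a,(ce*5+2).round(0));mk(*(ce*5+2))"
```

```text
clock: 10.95
tcp_pos: [0.4852, -0.0417, 0.0998]
tool_rot: [-0.235, 0.234, -0.666, 0.668]
ft_force: [1.3, -2.7, -2.4]
width: 0.55
clock: 11.62
tcp_pos: [0.4602, 0.0066, 0.0998]
tool_rot: [-0.098, 0.097, -0.7, 0.701]
ft_force: [2.8, -1.5, -0.8]
width: 0.547
R 0.1376 tcp ang(gear) 0.176 tool ang 0.177 F tool [-2.3  0.8  2.2] t 11.6167
red R 0.1053 ang 0.259
red R 0.1213 ang 0.26
red R 0.1373 ang 0.262
red R 0.1701 ang 0.261
2 [150. 282.]
mark R 0.0649 ang gear 0.109
4 [240. 290.]
mark R 0.0285 ang gear 0.702
7 [226. 333.]
mark R 0.051 ang gear 0.896
```

```bash
python3 -m pendant '{"slide":[[-0.02,0,-0.17],[-0.02,0,-0.17],[-0.02,0,-0.17],[-0.01,0,-0.17],[-0.005,0,-0.17],[-0.005,0,-0.17],[-0.005,0,-0.17],[-0.005,0,-0.17]],"rotation":[[0,0.5,0],[0,0.5,0],[0,0.5,0],[0,0.5,0],[0,0.5,0],[0,0.5,0],[0,0.5,0],[0,0.5,0]]}'
python3 -m pendant '{"slide":[[0,0,0.2],[0,0,0.2],[0,0,0.2],[0,0,0.17],[0,0,0.17],[0,0,0.17],[0,0,0]],"rotation":[[0,-0.4,0],[0,-0.4,0],[0,-0.4,0],[0,-0.5,0],[0,-0.5,0],[0,-0.5,0],[0,0,0]]}'
python3 -c "
from h import *
st()
im=bot.read_camera('scene')[190:300,215:355];g=cv2.cvtColor(im,cv2.COLOR_RGB2HSV)
for a,ce,_ in cents((g[...,2]>190)&(g[...,1]<90),2):
  print(a,(ce*5+2).round(0));mk(*(ce*5+2))"
```

```text
clock: 12.38
tcp_pos: [0.4568, 0.0606, 0.0994]
tool_rot: [0.043, -0.042, -0.706, 0.706]
ft_force: [-1.8, -2.4, 0.9]
width: 0.546
clock: 12.97
tcp_pos: [0.4571, 0.0158, 0.0996]
tool_rot: [-0.054, 0.053, -0.705, 0.705]
ft_force: [-0.2, -0.0, -0.0]
width: 0.55
R 0.1384 tcp ang(gear) 0.106 tool ang 0.052 F tool [0.2 0.  0. ] t 12.9667
red R 0.1055 ang 0.013
red R 0.1214 ang 0.012
red R 0.1374 ang 0.013
red R 0.1701 ang 0.012
3 [220. 279.]
mark R 0.0321 ang gear 0.353
2 [150. 282.]
mark R 0.0649 ang gear 0.109
7 [226. 333.]
mark R 0.051 ang gear 0.896
```

```bash
python3 -m pendant '{"slide":[[-0.01,0,0.04],[-0.01,0,0.04],[-0.01,0,0.04],[-0.01,0,0.04],[-0.01,0,0.04],[-0.01,0,0.04],[-0.01,0,0.04],[-0.01,0,0.04]],"rotation":[[0,-0.15,0],[0,-0.15,0],[0,-0.15,0],[0,-0.15,0],[0,-0.15,0],[0,-0.15,0],[0,-0.15,0],[0,-0.15,0]]}'
cat >> h.py <<'E'
def full():
    st();im=bot.read_camera('scene')[190:300,215:355];g=cv2.cvtColor(im,cv2.COLOR_RGB2HSV)
    for a,ce,_ in cents((g[...,2]>190)&(g[...,1]<90),4): print(a,(ce*5+2).round(0));mk(*(ce*5+2))
E
python3 -c "
from h import *
full()"
```

```text
clock: 13.73
tcp_pos: [0.4622, 0.0046, 0.0992]
tool_rot: [0.096, -0.096, 0.701, -0.701]
ft_force: [-2.2, 1.2, -0.6]
width: 0.551
R 0.1362 tcp ang(gear) 0.194 tool ang 0.173 F tool [ 1.9  0.6 -1.7] t 13.7333
red R 0.1048 ang 0.101
red R 0.1208 ang 0.102
red R 0.1368 ang 0.102
red R 0.1692 ang 0.102
7 [226. 333.]
mark R 0.051 ang gear 0.896
```

```bash
python3 -m pendant '{"slide":[[0,0,0.04],[0,0,0.04],[0,0,0.04],[0,0,0.04],[0,0,0.04],[0,0,0.04],[0,0,0.04],[0,0,0.04]],"rotation":[[0,-0.12,0],[0,-0.12,0],[0,-0.12,0],[0,-0.12,0],[0,-0.12,0],[0,-0.12,0],[0,-0.12,0],[0,-0.12,0]]}'
python3 -c "
from h import *
full()"
```

```text
clock: 14.5
tcp_pos: [0.4667, -0.0076, 0.0994]
tool_rot: [-0.13, 0.129, -0.695, 0.695]
ft_force: [0.2, 3.1, -0.6]
width: 0.547
R 0.1361 tcp ang(gear) 0.29 tool ang 0.268 F tool [-1.3  0.6 -2.8] t 14.5
red R 0.1051 ang 0.197
red R 0.1211 ang 0.197
red R 0.1371 ang 0.198
red R 0.1694 ang 0.198
7 [226. 333.]
mark R 0.051 ang gear 0.896
```

```bash
python3 -m pendant '{"slide":[[0,0,0.04],[0,0,0.04],[0,0,0.04],[0,0,0.04],[0,0,0.04],[0,0,0.04],[0,0,0.04],[0,0,0.04]],"rotation":[[0,-0.12,0],[0,-0.12,0],[0,-0.12,0],[0,-0.12,0],[0,-0.12,0],[0,-0.12,0],[0,-0.12,0],[0,-0.12,0]]}'
python3 -c "
from h import *
full()"
```

```text
clock: 15.27
tcp_pos: [0.4714, -0.0193, 0.0993]
tool_rot: [0.163, -0.163, 0.688, -0.688]
ft_force: [0.9, 3.2, 1.7]
width: 0.548
R 0.1367 tcp ang(gear) 0.382 tool ang 0.364 F tool [-2.2 -1.7 -2.4] t 15.2667
red R 0.1051 ang 0.291
red R 0.1211 ang 0.291
red R 0.1371 ang 0.291
red R 0.1695 ang 0.291
6 [227. 333.]
mark R 0.0507 ang gear 0.908
```

```bash
python3 -m pendant '{"slide":[[0,0,0.04],[0,0,0.04],[0,0,0.04],[0,0,0.04],[0,0,0.04],[0,0,0.04],[0,0,0.04]],"rotation":[[0,-0.12,0],[0,-0.12,0],[0,-0.12,0],[0,-0.12,0],[0,-0.12,0],[0,-0.12,0],[0,-0.12,0]]}'
python3 -c "
from h import *
full()"
```

```text
clock: 15.95
tcp_pos: [0.4767, -0.0287, 0.0992]
tool_rot: [0.191, -0.191, 0.681, -0.68]
ft_force: [0.4, 6.1, 0.2]
width: 0.549
R 0.1369 tcp ang(gear) 0.461 tool ang 0.448 F tool [-3.5 -0.2 -5. ] t 15.95
red R 0.1051 ang 0.369
red R 0.121 ang 0.369
red R 0.1371 ang 0.368
red R 0.1695 ang 0.369
7 [228. 334.]
mark R 0.051 ang gear 0.927
```

```bash
python3 -m pendant '{"slide":[[-0.01,0,0.035],[-0.01,0,0.035],[0,0,0.035],[0,0,0.035],[0,0,0.035],[0,0,0.035]],"rotation":[[0,-0.1,0],[0,-0.1,0],[0,-0.1,0],[0,-0.1,0],[0,-0.1,0],[0,-0.1,0]]}'
python3 -c "
from h import *
full()"
```

```text
clock: 16.55
tcp_pos: [0.4812, -0.0353, 0.0991]
tool_rot: [0.211, -0.212, 0.675, -0.674]
ft_force: [-0.9, 5.3, 2.5]
width: 0.546
R 0.1368 tcp ang(gear) 0.519 tool ang 0.508 F tool [-2.3 -2.5 -4.8] t 16.55
red R 0.1051 ang 0.428
red R 0.1211 ang 0.428
red R 0.1371 ang 0.427
red R 0.1695 ang 0.428
7 [236. 335.]
mark R 0.0499 ang gear 0.992
```

```bash
python3 -m pendant '{"slide":[[-0.01,0,0.035],[-0.01,0,0.035],[0,0,0.035],[0,0,0.035],[0,0,0.035],[0,0,0.035]],"rotation":[[0,-0.1,0],[0,-0.1,0],[0,-0.1,0],[0,-0.1,0],[0,-0.1,0],[0,-0.1,0]]}'
python3 -c "
from h import *
full()"
```

```text
clock: 17.15
tcp_pos: [0.4862, -0.0416, 0.099]
tool_rot: [0.231, -0.233, 0.669, -0.667]
ft_force: [-3.2, 5.8, 4.1]
width: 0.553
R 0.1367 tcp ang(gear) 0.578 tool ang 0.568 F tool [-1.  -4.  -6.5] t 17.15
red R 0.105 ang 0.486
red R 0.121 ang 0.485
red R 0.137 ang 0.486
red R 0.1695 ang 0.486
9 [240. 338.]
mark R 0.0503 ang gear 1.045
```

```bash
python3 -m pendant '{"slide":[[-0.01,0,0.035],[-0.01,0,0.035],[0,0,0.035],[0,0,0.035],[0,0,0.035],[0,0,0.035]],"rotation":[[0,-0.1,0],[0,-0.1,0],[0,-0.1,0],[0,-0.1,0],[0,-0.1,0],[0,-0.1,0]]}'
python3 -c "
from h import *
full()"
```

```text
clock: 17.75
tcp_pos: [0.4912, -0.0472, 0.0989]
tool_rot: [0.25, -0.253, 0.662, -0.66]
ft_force: [-5.5, 7.5, 5.2]
width: 0.554
R 0.1364 tcp ang(gear) 0.633 tool ang 0.628 F tool [-0.9 -5.2 -9.3] t 17.75
red R 0.105 ang 0.541
red R 0.121 ang 0.541
red R 0.137 ang 0.541
red R 0.1695 ang 0.541
5 [263. 299.]
mark R 0.0277 ang gear 1.152
9 [243. 338.]
mark R 0.0499 ang gear 1.065
```

The force is rising to 9.3 N, so the stop has probably been met. Smaller steps from here.

```bash
python3 -m pendant '{"slide":[[0,0,0.035],[0,0,0.03],[0,0,0]],"rotation":[[0,-0.1,0],[0,-0.1,0],[0,0,0]]}'
python3 -c "
from h import *
full()"
```

```text
clock: 18.1
tcp_pos: [0.493, -0.0491, 0.0989]
tool_rot: [0.257, -0.26, 0.659, -0.657]
ft_force: [-4.5, 8.0, 4.4]
width: 0.55
R 0.1364 tcp ang(gear) 0.652 tool ang 0.648 F tool [-2.1 -4.3 -8.9] t 18.1
red R 0.1051 ang 0.559
red R 0.1211 ang 0.558
red R 0.1371 ang 0.558
red R 0.1695 ang 0.559
8 [245. 339.]
mark R 0.0502 ang gear 1.093
```

```bash
python3 -m pendant '{"slide":[[0,0,0.035],[0,0,0.03],[0,0,0.03],[0,0,0],[0,0,0]],"rotation":[[0,-0.08,0],[0,-0.08,0],[0,-0.08,0],[0,0,0],[0,0,0]]}'
python3 -c "
from h import *
full()"
```

```text
clock: 18.62
tcp_pos: [0.4953, -0.0516, 0.0988]
tool_rot: [0.264, -0.267, 0.657, -0.654]
ft_force: [-5.7, 9.0, 5.9]
width: 0.552
R 0.1365 tcp ang(gear) 0.677 tool ang 0.671 F tool [ -2.1  -5.8 -10.5] t 18.6167
red R 0.1051 ang 0.584
red R 0.121 ang 0.584
red R 0.137 ang 0.584
red R 0.1695 ang 0.584
7 [246. 338.]
mark R 0.0498 ang gear 1.102
```

```bash
python3 -m pendant '{"slide":[[0,0,0.035],[0,0,0.03],[0,0,0.03],[0,0,0],[0,0,0]],"rotation":[[0,-0.08,0],[0,-0.08,0],[0,-0.08,0],[0,0,0],[0,0,0]]}'
python3 -c "
from h import *
full()"
```

```text
clock: 19.13
tcp_pos: [0.4977, -0.0541, 0.0988]
tool_rot: [0.272, -0.275, 0.654, -0.65]
ft_force: [-5.9, 10.8, 6.5]
width: 0.552
R 0.1365 tcp ang(gear) 0.703 tool ang 0.695 F tool [ -3.5  -6.4 -11.8] t 19.1333
red R 0.105 ang 0.61
red R 0.121 ang 0.609
red R 0.1371 ang 0.609
red R 0.1695 ang 0.609
5 [266. 299.]
mark R 0.0274 ang gear 1.204
8 [249. 340.]
mark R 0.0503 ang gear 1.131
```

```bash
python3 -m pendant '{"slide":[[0,0,0.035],[0,0,0.03],[0,0,0.03],[0,0,0],[0,0,0],[0,0,0]],"rotation":[[0,-0.08,0],[0,-0.08,0],[0,-0.08,0],[0,0,0],[0,0,0],[0,0,0]]}'
python3 -c "
from h import *
full()"
```

```text
clock: 19.73
tcp_pos: [0.5002, -0.0565, 0.0988]
tool_rot: [0.28, -0.283, 0.651, -0.647]
ft_force: [-6.7, 12.3, 7.7]
width: 0.551
R 0.1366 tcp ang(gear) 0.728 tool ang 0.719 F tool [ -4.4  -7.6 -13.3] t 19.7333
red R 0.105 ang 0.635
red R 0.121 ang 0.634
red R 0.1371 ang 0.634
red R 0.1695 ang 0.634
5 [269. 298.]
mark R 0.0266 ang gear 1.254
9 [251. 341.]
mark R 0.0507 ang gear 1.159
```

```bash
python3 -m pendant '{"slide":[[0,0,0.025],[0,0,0.025],[0,0,0],[0,0,0],[0,0,0],[0,0,0]],"rotation":[[0,-0.07,0],[0,-0.07,0],[0,0,0],[0,0,0],[0,0,0],[0,0,0]]}'
python3 -c "
from h import *
full()"
```

```text
clock: 20.33
tcp_pos: [0.5015, -0.0577, 0.0988]
tool_rot: [0.284, -0.288, 0.649, -0.645]
ft_force: [-6.6, 13.1, 8.3]
width: 0.549
R 0.1366 tcp ang(gear) 0.741 tool ang 0.733 F tool [ -5.2  -8.2 -13.7] t 20.3333
red R 0.105 ang 0.648
red R 0.121 ang 0.648
red R 0.1371 ang 0.647
red R 0.1694 ang 0.647
4 [270. 300.]
mark R 0.0273 ang gear 1.267
9 [251. 341.]
mark R 0.0507 ang gear 1.159
```

Held at 13.7 N, inside the 12 to 17 N band, for well over half a second. Backing off gently now.

```bash
python3 -m pendant '{"slide":[[0,0,-0.05],[0,0,-0.05],[0,0,-0.05],[0,0,-0.05],[0,0,-0.05],[0,0,-0.05],[0,0,-0.05],[0,0,-0.05]],"rotation":[[0,0.1,0],[0,0.1,0],[0,0.1,0],[0,0.1,0],[0,0.1,0],[0,0,0],[0,0,0],[0,0,0]]}'
python3 -m pendant '{"slide":[[0,0,0],[0,0,0],[0,0,0]],"rotation":[[0,0,0],[0,0,0],[0,0,0]]}'
python3 -c "
from h import *
full()"
```

```text
clock: 21.1
tcp_pos: [0.4935, -0.0483, 0.0993]
tool_rot: [-0.27, 0.27, -0.653, 0.654]
ft_force: [-0.7, 0.2, -1.1]
width: 0.549
clock: 21.35
tcp_pos: [0.4934, -0.0482, 0.0993]
tool_rot: [0.27, -0.27, 0.654, -0.654]
ft_force: [-1.4, 1.3, -0.6]
width: 0.55
R 0.1355 tcp ang(gear) 0.649 tool ang 0.683 F tool [ 0.1  0.6 -1.9] t 21.35
red R 0.1051 ang 0.559
red R 0.121 ang 0.559
red R 0.137 ang 0.558
red R 0.1695 ang 0.56
9 [248. 339.]
mark R 0.05 ang gear 1.122
```

```bash
python3 -m pendant '{"slide":[[0,0,-0.05],[0,0,-0.05],[0,0,-0.05],[0,0,-0.05],[0,0,-0.05],[0,0,-0.05],[0,0,0],[0,0,0]],"rotation":[[0,0.15,0],[0,0.15,0],[0,0.15,0],[0,0.15,0],[0,0.15,0],[0,0.15,0],[0,0,0],[0,0,0]]}'
python3 -c "
from h import *
full()"
```

```text
clock: 22.12
tcp_pos: [0.4852, -0.0393, 0.0993]
tool_rot: [-0.24, 0.24, -0.665, 0.665]
ft_force: [0.0, -0.3, -0.4]
width: 0.55
R 0.136 tcp ang(gear) 0.56 tool ang 0.593 F tool [0.2 0.4 0.3] t 22.1167
red R 0.105 ang 0.543
red R 0.121 ang 0.543
red R 0.137 ang 0.544
red R 0.1693 ang 0.545
5 [263. 299.]
mark R 0.0277 ang gear 1.152
8 [245. 339.]
mark R 0.0502 ang gear 1.093
```

```bash
python3 -m pendant '{"slide":[[0,-0.3,0],[0,-0.6,0],[0,-0.8,0],[0,-0.8,0],[0,-0.8,0],[0,-0.4,0],[0,0,0],[0,0,0]],"rotation":[[0,0,0],[0,0,0],[0,0,0],[0,0,0],[0,0,0],[0,0,0],[0,0,0],[0,0,0]]}'
python3 -m pendant '{"slide":[[0,0,0],[0,0,0],[0,0,0],[0,0,0],[0,0,0],[0,0,0],[0,0,0],[0,0,0]],"rotation":[[0,0,0],[0,0,0],[0,0,0],[0,0,0],[0,0,0],[0,0,0],[0,0,0],[0,0,0]]}'
python3 -c "
from h import *
full()
im=bot.read_camera('scene');cv2.imwrite('pics/s9.png',cv2.resize(np.ascontiguousarray(im[190:300,215:355,::-1]),None,fx=5,fy=5,interpolation=2))"
```

```text
clock: 22.88
tcp_pos: [0.4856, -0.0395, 0.2479]
tool_rot: [-0.241, 0.239, -0.665, 0.665]
ft_force: [0.2, 0.7, -0.4]
width: 0.553
clock: 23.55
tcp_pos: [0.4852, -0.0394, 0.2472]
tool_rot: [0.24, -0.24, 0.665, -0.665]
ft_force: [0.4, -0.2, 0.1]
width: 0.551
R 0.1361 tcp ang(gear) 0.561 tool ang 0.593 F tool [-0.2 -0.1  0.4] t 23.55
red R 0.1051 ang 0.544
red R 0.1211 ang 0.546
red R 0.137 ang 0.544
red R 0.153 ang 0.545
red R 0.1692 ang 0.546
5 [263. 299.]
mark R 0.0277 ang gear 1.152
8 [245. 339.]
mark R 0.0502 ang gear 1.093
```

View pics/s9.png

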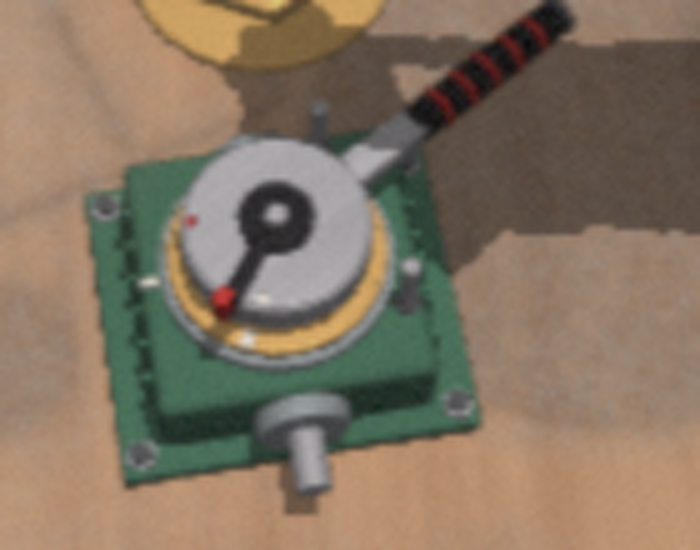

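The last picture shows the gripper clear, the lever on its loosening side (tab at (224,300)) and the plug mark at (247,340). Both are unchanged over the pause, so I'm handing in.

```bash
python3 -c "
from workcell import bot
bot.job_done()"
```

```text
the job is handed in; nothing more can be done
```

I pushed the direction lever over to its loosening end and swung the plug loose in two strokes with one return stroke between them. The plug then leaned on its end stop, and I released it and handed the job in at about 23.6 s; no verdict was reported.

- **Lever:** the tab measured about 0.40 rad from the wrench axis, pushed with at most about 7 N read at the wrist. I estimated its final position only by eye in the last picture, where it is still on the loosening side.
- **Stop:** the force across the grip rose to 13.7 N, inside the 12 to 17 N band, and stayed above 13 N for about 0.6 s. The force at the stop cannot be read directly. I estimate it at roughly 33 to 42 N from the torque and how far the plug mark sprang back. Judged by how far the handle sprang back, it could have been 46 to 55 N, so I can't rule out having come close to the damage limit.
- **Release:** the gripper is 0.15 m above the grip. Wrench (about 0.54 rad) and plug mark (about 1.09 rad, which may read 0.04 to 0.1 rad high) did not move over the last second or so. I did not measure that the plug still presses on its stop; it should, because the plug's drag outweighs what is left of the spring.
- **Bystanders:** the robot never went near them, but I did not measure their positions at the end.

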